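# Dispense one tea puck and slide it onto the empty flask pad

## Robot

A 7-joint arm with a two-finger parallel gripper is mounted at the origin on the work surface. World frame = base frame: x ahead of the robot, y to its left, z up, the work surface at z = 0. Lengths are in mm, angles in rad, forces in N, time in s.
With the tool pointing down it reaches from about 425 to 875 mm from the base axis. Payload 4.7 kg.
Tool frame: the origin (TCP) lies midway between the tips of the shut fingers; the grasp point (between the pads) lies 19 mm behind it; z points along the fingers, y is the direction in which the jaws open and shut (so a half turn about z gives the same grasp; the last joint's range is limited). The gripper opens to 87 mm and grips with 3 to 60 N. Pads are 19 mm wide; open, the fingers measure 117 mm over their backs; the gripper's body (75 mm by 190 mm) begins 51 mm behind the grasp point.
Start: joints at [1.242, 0.321, -0.07, 1.45, 0.023, 1.371, -0.057], TCP at [218.462, -612.209, 222.587] pointing down, gripper open.
Joint ranges: [-2.86, 2.86], [-0.3, 2.09], [-1.38, 1.24], [0.06, 2.45], [-1.56, 4.7], [0.09, 2.05], [-2.69, 2.69]. Speed limits (rad/s): [2.57, 2.57, 3.14, 3.14, 3.14, 3.14, 3.14].

## Interface

Orientations are given as [roll, pitch, yaw] about the fixed x, y, z axes, in that order (R = Rz(yaw) Ry(pitch) Rx(roll)).
In Python, from rig import manip gives the robot as it stands. The module is installed in compiled form; this text tells all that it offers.
- The arm moves only by the tool send_rows, never from a script. Its argument "series" is a list of rows, each a list of 2 entries, a list of its own where there are three numbers: the shift along the tool's x, y, z normalised to -1 to 1, where 1 is 3 cm, then the turn about the tool's z normalised to -1 to 1, where 1 is 0.08 rad. A call has 1 to 10 rows; each row shifts and turns the commanded pose from where the row before left it, along the tool's axes as they then stand; what a row does not reach is not made up. A row lasts 1/8 s, in which the tool goes at most 62.5 mm and 10.7 degrees, less where a joint would pass 70% of its speed; a pose out of reach is approached as far as the arm can. A call with a number of a shift or a turn outside -1 to 1 is refused whole. A call with a gripper value outside its range is refused whole. "hand" is the opening in per cent of the stroke, from 0 (shut) to 100 (fully open), set as the call begins (left out, the last holds). The fingers move at their own pace and stop on an object; "grip_force" is the grip in N (left out, the last holds). Time passes only in rows, so rows that do not move let the fingers close. It gives the time, the measured TCP pose, the force and the opening at its end, in the units of the state.
- manip.get_state(): the state, without advancing time (a new reading comes with each control period).
- manip.read_camera(name): name is "scene" or "side" or "wrist"; returns the picture (384x512x3 uint8, red, green, blue); there is no depth.
- manip.camera_params(name): a dict with "mtx" (3x3 intrinsics, pixels), "D" ([k1, k2, p1, p2, k3] as OpenCV has them; the pictures are not rectified), "rvec" (rotation vector, rad) and "tvec" (3), from world to camera coordinates, as OpenCV has them; the wrist camera has in their place "tool_from_camera" (4x4, takes a point from camera to tool coordinates, whose origin is the TCP and whose axes are the flange's). Camera axes: x right, y down, z forward; pixel columns grow to the right and rows downward; lengths in mm; the calibration is good to about 2 mm. A picture is of the moment at which its call begins: read the wrist's pose just before it. camera_params takes no time and is no camera call.
- manip.finish_job(): hands the job in, once; it reports no verdict.
The state is a dict: "clock": time; "q": joint angles; "dq": joint speeds; "joint_torque": joint torques, N m; "position": TCP position; "orientation": TCP orientation; "force": force on the tool from outside, world axes, zero at the start; "wrist_torque": the same for the moment, N m; "opening": finger opening in mm.
Only numpy, scipy, OpenCV 4.12 (cv2) and the standard library are available. Lean on these libraries where they do the work, as an engineer would, in place of code of your own. Each camera call takes 0.05 s, during which the arm holds its last target.

## Task

One flask is away being filled and its round pad on the counter is empty. Press the dispenser's plunger all the way down once and let it come back up, so that a single tea puck comes out onto the landing plate, then push that puck aside with your fingers, off the plate and over the counter, until it lies flat and wholly on the empty pad. Only press and push: do not pick the puck up, leave the other pucks in the magazine, and leave the flasks, the cup and the tin where they are.

Things in the scene. Friction and masses are not known exactly. Their poses are not given: they have to be found in the camera images.
- dispenser: Tea-puck dispenser screwed to the counter. Origin: on the counter under the magazine's axis; x runs from the outlet back to the plunger, y across, z up. A steel base plate, 3 mm thick and 68 mm wide, runs from x = -95 to +120 mm. Behind the magazine (x = 24 to 113 mm) is a closed grey case, 60 mm wide, 58 mm high, with the plunger on top.
- magazine_rim (a point): Centre of the open top of the square clear magazine, 63 mm above the counter, on the dispenser's z axis. The magazine is 47 mm square outside, 39 mm inside. Its outlet, 39 mm wide and 15 mm high, is at the foot of its -x wall, whose outer face is at x = -24 mm.
- landing (a point): Where the puck's underside comes to rest: on the landing plate (the front of the base plate, 3 mm above the counter), 66 mm in front of the magazine's axis. The landing plate is flat, 68 mm wide, from x = -95 to -24 mm of the dispenser, open in front and at both sides, without a lip: a puck can be pushed off either side edge and drops 3 mm to the counter.
- plunger_top (a point): Centre of the top of the plunger's black mushroom head (38 mm across), 68 mm behind the magazine's axis on the dispenser's mid line, 108 mm above the counter when up; it moves straight down with the plunger.
- plunger (a joint): Plunger travel in m: 0 up, 0.035 fully down (a hard stop). Spring return: about 4 N to start it, 9 N at the bottom. A forked pusher geared 2:1 to it drives the lowest puck out onto the landing plate; when the plunger is let up the pusher draws back and the next puck drops into place.
- puck_1: Centre of the lowest puck of the stack at the start, the one that comes out: a paper-wrapped disc of compressed tea, 36 mm across, 12 mm high, about 14 g. On the landing plate its centre is 9 mm above the counter, on the counter 6 mm.
- puck_2: Centre of the second puck (same size), 12 mm above the first at the start; it drops to the bottom of the magazine after the stroke.
- puck_3: Centre of the third puck (same size).
- puck_4: Centre of the top puck (same size).
- pad_empty: The empty round dark pad on the counter, 84 mm across and less than 1 mm thick, with no edge to catch a sliding thing. Origin at its centre on the counter.
- flask_a: Blue flask, 66 mm across, 220 mm high, standing on its own pad. Origin at the centre of its underside. Leave it alone.
- flask_b: Rose-coloured flask of the same size on its own pad. Origin at the centre of its underside. Leave it alone.
- cup: Steel cup, 64 mm across, 58 mm high. Origin at the centre of its underside. Leave it alone.
- tin: Round metal tin, 76 mm across, 100 mm high. Origin at the centre of its underside. Leave it alone.
Mind the look-alikes: they are no part of the job. What is shaped like the dispenser but green is not meant.

How it is judged (in metres and radians):
On the way, in this order (a step that is already met when the one before it is completed fails the run):
1. the plunger is pressed all the way down (over 31 of 35 mm) and the lowest puck has come wholly out of the outlet (value of joint plunger above 0.031 m and x of puck_1 in the frame of dispenser below -0.045 m).
2. the plunger is let back up (within 4 mm) and the next puck has dropped to the bottom of the magazine (value of joint plunger below 0.004 m and height (world z) of puck_2 below 0.014 m), for 0.2 s.
At the end, for the whole second after the job is handed in: The ejected puck lies flat, at rest and wholly on the empty pad (its centre within 24 mm of the pad's), the plunger is up, the other three pucks are still in the magazine, and the flasks, cup and tin are where they were (within 15 mm) (horizontal distance between puck_1 and pad_empty below 0.024 m and height (world z) of puck_1 below 0.009 m and linear speed of puck_1 below 0.01 m/s and value of joint plunger below 0.004 m and horizontal distance between each of puck_2, puck_3, puck_4 and dispenser below 0.008 m and distance of each of flask_a, flask_b, cup, tin from where it was at the start of the episode below 0.015 m); the robot touches nothing.
It fails at once if the ejected puck is picked up (its centre more than 18 mm above the counter) (height (world z) of puck_1 above 0.018 m).
It fails at once if another puck leaves the magazine or is pushed part of the way out (horizontal distance between any of puck_2, puck_3, puck_4 and dispenser above 0.008 m).
It fails at once if another puck is lifted in the magazine (height (world z) of puck_2 above 0.029 m or height (world z) of puck_3 above 0.041 m or height (world z) of puck_4 above 0.053 m).
It fails at once if a flask, the cup or the tin is moved by more than 15 mm or tipped (distance of any of flask_a, flask_b, cup, tin from where it was at the start of the episode above 0.015 m or angle between any of flask_a, flask_b, cup, tin's own z axis and vertical above 0.2 rad).
It also fails if it takes over 64 s, if anything falls off the work surface, if the arm or the gripper's body presses on something with over 40 N, if the wrist force passes 120 N, or if a joint passes its speed limit or range.

## Working session

There is one attempt and no reset: what is moved stays moved. The work goes in short steps, Python scripts to look and compute and a tool call to move; the robot and the scene stay as the last step left them, time stands still between calls to the robot, and variables do not carry over. Pictures are saved under pics/ and viewed, and the job is handed in when it is done.

Besides the shell and the picture viewer there is one more tool, called as name(argument=value, ...) on one line, values as JSON. send_rows: Moves the arm, as the interface text tells. Scaled input: -1 to 1 covers 3 cm each way for a shift and 0.08 rad each way for a turn. Its arguments: {"type":"object","properties":{"series":{"type":"array","items":{"type":"array"}},"hand":{"type":"number"},"grip_force":{"type":"number"}},"required":["series"]}

```bash
mkdir -p pics; python3 - <<'E'
from rig import manip
import cv2
s=manip.get_state();print(s)
for n in("scene","side","wrist"):
    im=manip.read_camera(n);cv2.imwrite(f"pics/{n}0.png",im[:,:,::-1]);print(n,manip.camera_params(n))
E
```

```text
{'clock': 0.0, 'q': array([ 1.24214042,  0.32183668, -0.07010476,  1.45166885,  0.02264087,
        1.37082694, -0.05689794]), 'dq': array([-0.00138821,  0.00081721, -0.00025715, -0.00014052,  0.00150448,
        0.00019788,  0.00025851]), 'joint_torque': array([ 3.92807960e-04, -4.91283131e+01, -4.03490318e-01, -3.12524986e+01,
       -6.37465599e-02,  4.38113941e-02,  1.58076718e-04]), 'position': array([ 218.2155938 , -611.67852497,  221.45591388]), 'orientation': array([-3.13964479e+00,  1.33332813e-04,  3.42815702e-01]), 'force': array([-0.13928382, -0.12300127, -0.25485736]), 'wrist_torque': array([-0.04047345, -0.0405947 ,  0.04093764]), 'opening': 86.72145899707043}
scene {'mtx': array([[465.52450118,   0.        , 248.35662152],
       [  0.        , 465.52450118, 198.28767514],
       [  0.        ,   0.        ,   1.        ]]), 'D': array([-0.04445625,  0.        ,  0.        ,  0.        ,  0.        ]), 'rvec': array([ 1.29316775,  2.35165731, -0.82222106]), 'tvec': array([ 264.09081476, -281.84011526, 1869.48058075])}
side {'mtx': array([[426.16712314,   0.        , 25
[... 210 characters left out ...]
5461481, -2.46580007,  1.03904646]), 'tvec': array([382.7597722 , 319.44109402, 924.38054145])}
wrist {'mtx': array([[266.82953858,   0.        , 258.3786202 ],
       [  0.        , 266.82953858, 189.46473107],
       [  0.        ,   0.        ,   1.        ]]), 'D': array([0.00581688, 0.        , 0.        , 0.        , 0.        ]), 'tool_from_camera': array([[ 4.99018847e-04, -9.59943068e-01, -2.80194677e-01,
         7.69584030e+01],
       [ 9.99999859e-01,  4.28232696e-04,  3.13852388e-04,
        -6.28026302e-01],
       [-1.81291902e-04, -2.80194794e-01,  9.59943147e-01,
        -1.61278934e+02],
       [ 0.00000000e+00,  0.00000000e+00,  0.00000000e+00,
         1.00000000e+00]])}
```

View pics/scene0.png

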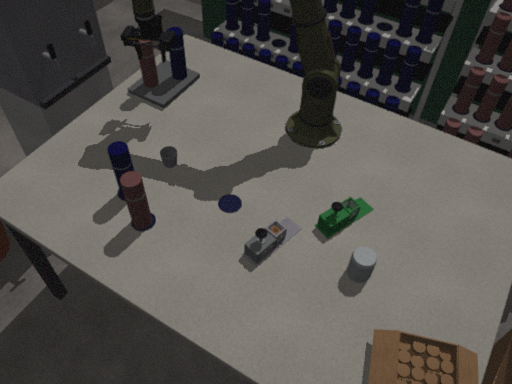

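View pics/side0.png

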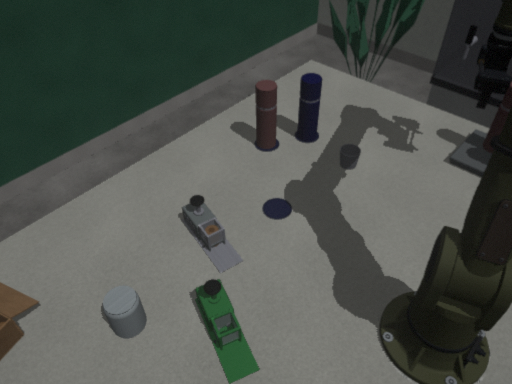

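View pics/wrist0.png

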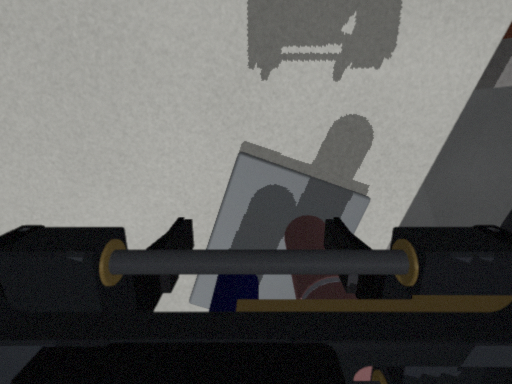

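```bash
cat > h.py <<'E'
import numpy as np,cv2
from rig import manip
def ray(n,uv,P=None):
    c=P or manip.camera_params(n)
    p=cv2.undistortPoints(np.array([[uv]],float),c['mtx'],c['D'])[0,0]
    R=cv2.Rodrigues(c['rvec'])[0];o=-R.T@c['tvec'];d=R.T@np.array([p[0],p[1],1]);return o,d
def onz(n,uv,z):
    o,d=ray(n,uv);return o+d*(z-o[2])/d[2]
def proj(n,X):
    c=manip.camera_params(n);return cv2.projectPoints(np.array(X,float).reshape(-1,3),c['rvec'],c['tvec'],c['mtx'],c['D'])[0][:,0]
E
python3 - <<'E'
import cv2
from h import *
a=cv2.imread('pics/scene0.png');b=cv2.imread('pics/side0.png')
cv2.imwrite('pics/sc1.png',cv2.resize(a[180:280,200:320],None,fx=6,fy=6,interpolation=cv2.INTER_CUBIC))
cv2.imwrite('pics/si1.png',cv2.resize(b[180:280,170:300],None,fx=6,fy=6,interpolation=cv2.INTER_CUBIC))
for n,uv,z in [('scene',(230,203),0),('side',(277,208),0),('side',(197.5,201),108),('scene',(261,233),108),('side',(212,229),55),('scene',(277,230),55),('side',(265,148),0),('side',(308,138),0),('scene',(144,222),0),('scene',(126,193),0),('scene',(169,162),0),('scene',(361,270),0),('side',(126,328),0),('side',(349,163),0)]:print(n,uv,z,onz(n,uv,z).round())
E
```

```text
scene (230, 203) 0 [502. -72.   0.]
side (277, 208) 0 [501. -72.   0.]
side (197.5, 201) 108 [603. 124. 108.]
scene (261, 233) 108 [618. 120. 108.]
side (212, 229) 55 [543. 135.  55.]
scene (277, 230) 55 [549. 140.  55.]
side (265, 148) 0 [ 709. -254.    0.]
side (308, 138) 0 [ 636. -391.    0.]
scene (144, 222) 0 [ 727. -271.    0.]
scene (126, 193) 0 [ 664. -407.    0.]
scene (169, 162) 0 [ 462. -373.    0.]
scene (361, 270) 0 [504. 423.   0.]
side (126, 328) 0 [512. 434.   0.]
side (349, 163) 0 [ 460. -373.    0.]
```

View pics/sc1.png

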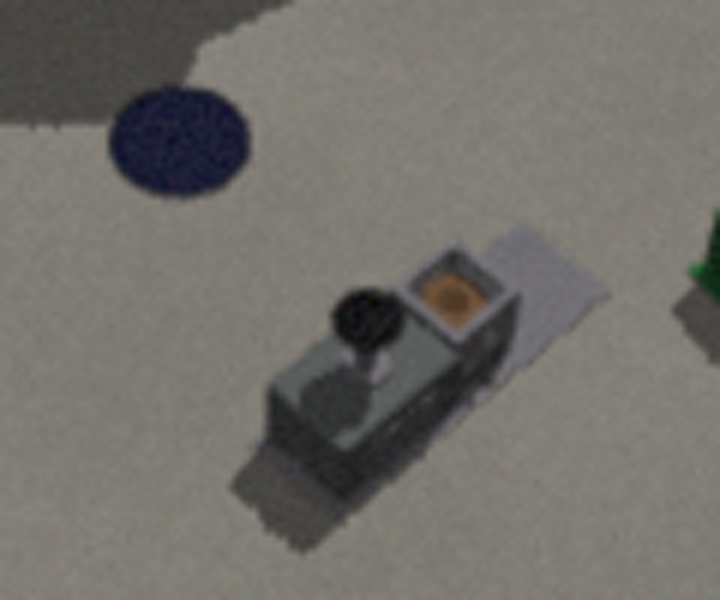

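View pics/si1.png

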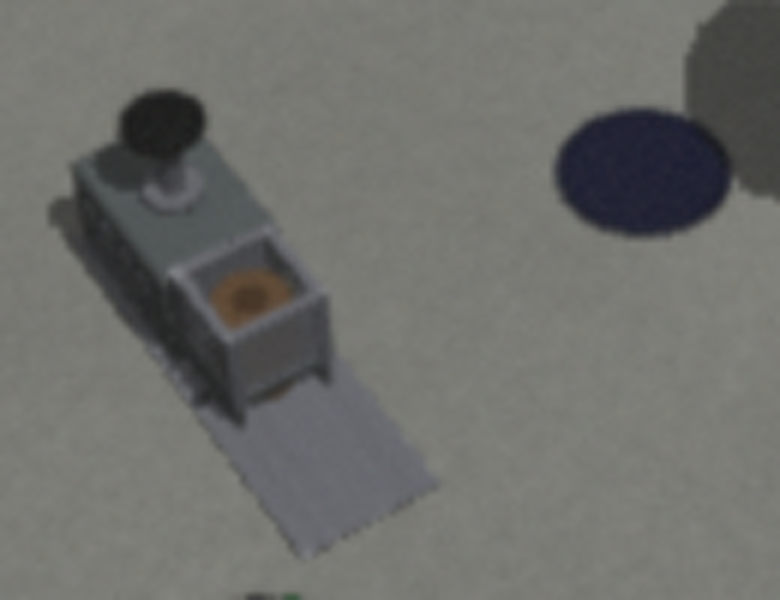

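```bash
python3 - <<'E'
from h import *
from scipy.optimize import least_squares
r=23.5
M=[('side',(175,272),(r,r,63)),('side',(272,236),(r,-r,63)),('side',(328,293),(-r,-r,63)),('side',(232,340),(-r,r,63)),
('side',(307,557),(-95,34,3)),('side',(440,486),(-95,-34,3)),('side',(163,122),(68,0,105)),
('scene',(457,240),(-r,-r,63)),('scene',(522,295),(-r,r,63)),('scene',(462,345),(r,r,63)),('scene',(397,290),(r,-r,63)),
('scene',(522,224),(-95,-34,3)),('scene',(610,291),(-95,34,3)),('scene',(368,318),(68,0,105)),
('scene',(343,437),(113,30,58)),('scene',(270,388),(113,-30,58)),('side',(78,166),(113,30,58))]
off={'side':(170,180),'scene':(200,180)}
px=lambda n,uv:(np.array(uv)+.5)/6-.5+np.array(off[n])
def T(p,X):
    c,s=np.cos(p[2]),np.sin(p[2]);return [p[0]+c*X[0]-s*X[1],p[1]+s*X[0]+c*X[1],X[2]]
def f(p,sel=None): return np.concatenate([proj(n,T(p,X))[0]-px(n,uv) for n,uv,X in M if sel in(None,n)])
for sel in(None,'side','scene'):
    q=least_squares(lambda p:f(p,sel),[545,137,-.2],loss='soft_l1');print(sel,q.x.round(3),q.fun.reshape(-1,2).round(1).tolist())
    p=q.x
    for X in [(68,0,108),(-66,0,3),(-24,0,0)]:print(np.round(T(p,X),1))
for n,uv in(('scene',(180,141)),('side',(643,172))):print(onz(n,px(n,uv),0))
E
```

```text
None [ 5.45629e+02  1.34688e+02 -2.41000e-01] [[-0.2, -0.3], [-0.3, -2.0], [-0.4, -0.1], [-0.7, 0.1], [-0.7, -0.1], [0.4, -0.8], [-0.0, -0.8], [0.2, -0.8], [0.1, -1.3], [-0.1, -1.2], [0.0, -0.9], [0.7, -1.1], [0.9, -0.4], [0.7, -0.8], [0.9, 2.3], [-0.5, -1.4], [-1.7, -1.1]]
[611.7 118.5 108. ]
[481.5 150.4   3. ]
[522.3 140.4   0. ]
side [ 5.43523e+02  1.35224e+02 -2.42000e-01] [[0.2, 0.2], [0.1, -1.5], [0.0, 0.4], [-0.3, 0.7], [-0.3, 0.6], [0.8, -0.2], [0.4, -0.3], [-1.3, -0.7]]
[609.5 118.9 108. ]
[479.4 151.    3. ]
[520.2 141.    0. ]
scene [ 5.49030e+02  1.35484e+02 -2.38000e-01] [[-0.1, 0.1], [-0.3, -0.5], [-0.4, -0.4], [-0.3, -0.0], [0.3, -0.3], [0.6, 0.3], [0.4, 0.1], [0.6, 3.3], [-0.8, -0.4]]
[615.1 119.4 108. ]
[484.9 151.1   3. ]
[525.7 141.1   0. ]
[503.2542031  -73.12163166   0.        ]
[501.31315879 -71.07959506   0.        ]
```

send_rows(series=[[[0,0,-1],0],[[0,0,-1],-0.5],[[0,0,-0.5],-1],[[0.5,-0.5,0],-1],[[0.5,-0.5,0],-1],[[0.5,-0.5,0],-1],[[0.5,-0.5,0],-1],[[0.5,-0.5,0],-1],[[0.5,-0.5,0],-1],[[0.5,-0.5,0],-1]], hand=0, grip_force=20)

```text
clock: 1.4
position: [230.6, -465.1, 297.2]
orientation: [-3.141, -0.0, 1.026]
force: [0.2, -0.3, 0.7]
opening: 1.5
```

send_rows(series=[[[0.7,0,0],-1],[[0.7,0,0],-1],[[0.7,0,0],-1],[[0.7,0,0],-1],[[0.7,0,0],-1],[[0.7,0,0],-1],[[0.7,0,0],-0.85],[[0,0,0],0],[[0,0,0],0]])

```text
clock: 2.52
position: [274.3, -328.5, 297.5]
orientation: [-3.142, 0.001, 1.569]
force: [-0.3, 0.8, -0.0]
opening: 0.7
```

send_rows(series=[[[1,0.75,0],0],[[1,0.75,0],0],[[1,0.75,0],0],[[1,0.75,0],0],[[1,0.75,0],0],[[1,0.75,0],0],[[1,0.75,0],0],[[1,0.75,0.2],0],[[1,0.75,0.2],0],[[1,0.75,0.2],0]])

```text
clock: 3.78
position: [500.7, -28.0, 279.3]
orientation: [3.141, -0.0, 1.568]
force: [0.7, -0.5, -1.6]
opening: 0.3
```

send_rows(series=[[[1,0.75,0.4],0],[[1,0.75,0.4],0],[[1,0.75,0.4],0],[[1,0.75,0.4],0],[[0.9,0.7,0.6],0],[[0,0,0.4],0],[[0,0,0],0],[[0,0,0],0]])

```text
clock: 4.78
position: [610.9, 117.5, 202.0]
orientation: [3.141, 0.001, 1.568]
force: [-0.1, 0.4, -0.8]
opening: 0.6
```

```bash
python3 - <<'E'
from h import *
print(manip.get_state()['position'])
for n in("scene","side","wrist"):
    im=manip.read_camera(n)[:,:,::-1]
    if n=='scene': im=im[150:280,190:370]
    if n=='side': im=im[130:270,130:310]
    if n!='wrist':im=cv2.resize(im,None,fx=4,fy=4,interpolation=cv2.INTER_CUBIC)
    cv2.imwrite(f"pics/{n}2.png",im)
E
```

```text
[610.86759577 117.47251174 201.99548236]
```

View pics/scene2.png

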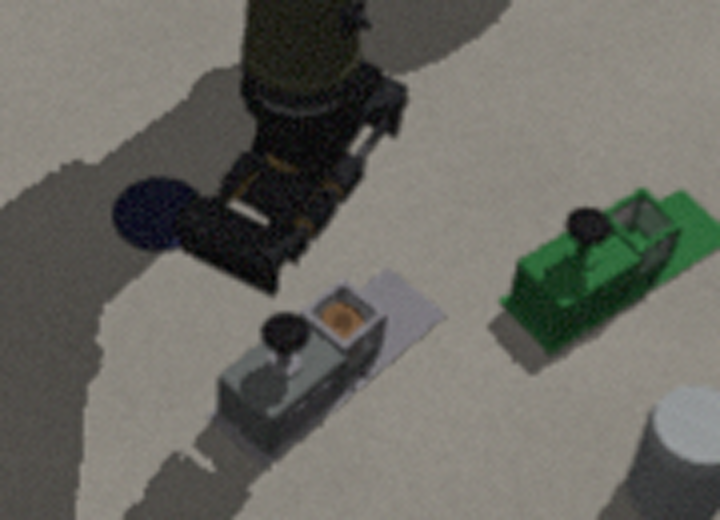

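View pics/side2.png

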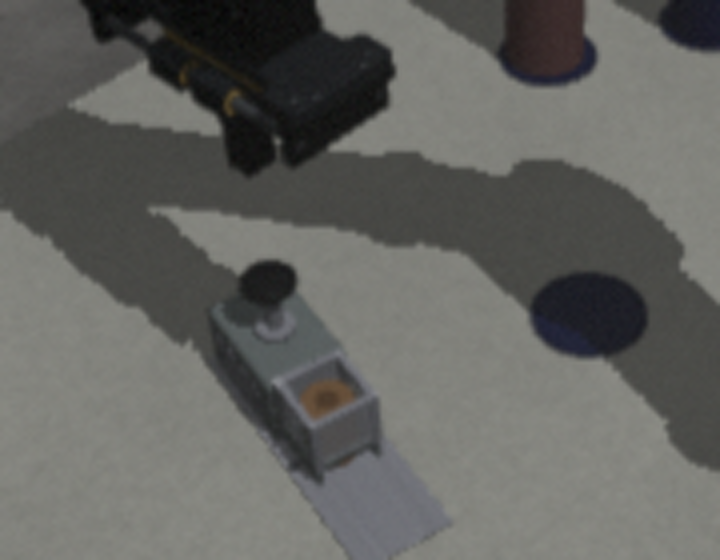

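View pics/wrist2.png

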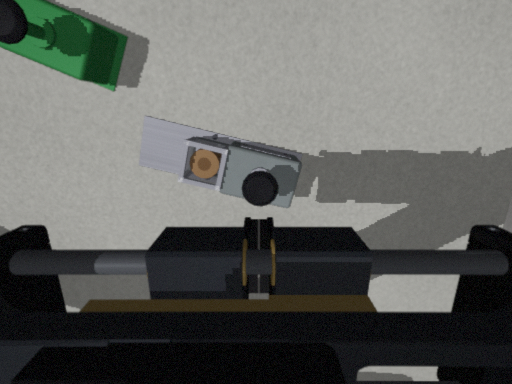

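```bash
cat >> h.py <<'E'
from scipy.spatial.transform import Rotation as Ro
def wz(uv,z,pos,rpy):
    c=manip.camera_params('wrist');T=c['tool_from_camera']
    p=cv2.undistortPoints(np.array([[uv]],float),c['mtx'],c['D'])[0,0]
    R=Ro.from_euler('xyz',rpy).as_matrix()
    o=R@T[:3,3]+pos;d=R@T[:3,:3]@np.array([p[0],p[1],1]);return o+d*(z-o[2])/d[2]
E
python3 - <<'E'
from h import *
s=manip.get_state();P=s['position'];O=s['orientation']
for uv,z in [((260,187.5),108),((260,187.5),106),((187,139),63),((229,148),63),((182,182),63),((222,189),63),((145,117),3),((139,163),3)]:print(uv,wz(uv,z,P,O).round(1))
E
```

```text
(260, 187.5) [612.6 123.  108. ]
(260, 187.5) [612.6 122.4 106. ]
(187, 139) [531.7 166.3  63. ]
(229, 148) [578.1 156.3  63. ]
(182, 182) [522.1 116.9  63. ]
(222, 189) [568.3 108.4  63. ]
(145, 117) [463.5 188.8   3. ]
(139, 163) [448.  128.1   3. ]
```

send_rows(series=[[[0.1,0.04,1],0],[[0,0,1],0],[[0,0,0.7],0],[[0,0,0.3],0],[[0,0,0.2],0],[[0,0,0.2],0],[[0,0,0],0]])

```text
clock: 5.8
position: [611.9, 122.0, 100.3]
orientation: [3.141, 0.001, 1.571]
force: [-2.9, -1.9, 4.0]
opening: 0.2
```

send_rows(series=[[[0,0,0.2],0],[[0,0,0.2],0],[[0,0,0.2],0],[[0,0,0.15],0],[[0,0,0.1],0],[[0,0,0],0],[[0,0,0],0]])

```text
clock: 6.68
position: [612.4, 122.2, 75.6]
orientation: [3.14, 0.0, 1.571]
force: [-3.7, -1.0, 7.0]
opening: 0.6
```

send_rows(series=[[[0,0,0.1],0],[[0,0,0],0],[[0,0,0],0]])

```text
clock: 7.05
position: [612.4, 122.3, 73.1]
orientation: [3.14, 0.001, 1.571]
force: [-4.1, -1.2, 9.7]
opening: 0.6
```

send_rows(series=[[[0,0,0.1],0],[[0,0,0],0],[[0,0,0],0],[[0,0,0],0]])

```text
clock: 7.55
position: [612.5, 122.3, 72.9]
orientation: [3.14, 0.002, 1.571]
force: [-10.5, -4.5, 25.0]
opening: 0.5
```

```bash
python3 - <<'E'
from h import *
im=manip.read_camera('side')[:,:,::-1][130:270,130:310]
cv2.imwrite(f"pics/side3.png",cv2.resize(im,None,fx=4,fy=4,interpolation=cv2.INTER_CUBIC))
E
```

```text
(no output)
```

View pics/side3.png

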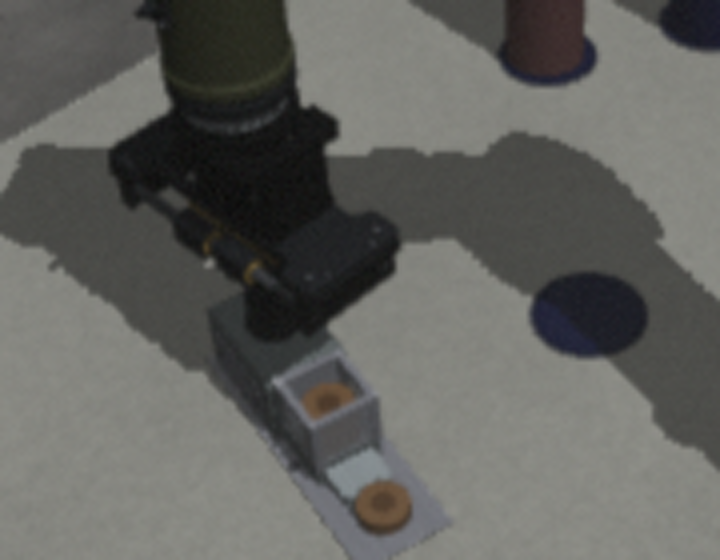

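The side view shows the puck out on the plate at (383,505) with the pusher extended, and 25 N confirms the hard stop. Now I let the plunger up.

send_rows(series=[[[0,0,-0.25],0],[[0,0,-0.25],0],[[0,0,-0.25],0],[[0,0,-0.25],0],[[0,0,-0.25],0],[[0,0,-0.5],0],[[0,0,-1],0],[[0,0,-1],0],[[0,0,-1],0],[[0,0,0],0]])

```text
clock: 8.85
position: [613.0, 123.3, 213.5]
orientation: [3.137, -0.001, 1.571]
force: [1.3, 0.6, -0.2]
opening: 0.2
```

send_rows(series=[[[0.3,-1,0],0],[[0.3,-1,0],0],[[0.3,-1,0],0],[[0.3,-0.3,0],0],[[0,0,0],0],[[0,0,0],0]], hand=27)

```text
clock: 9.6
position: [513.7, 157.5, 210.4]
orientation: [3.141, -0.0, 1.57]
force: [0.8, 0.2, 0.6]
opening: 23.4
```

```bash
python3 - <<'E'
from h import *
s=manip.get_state();print(s['position'],s['orientation'],s['opening'])
for n in("scene","side","wrist"):
    im=manip.read_camera(n)[:,:,::-1]
    if n=='scene': im=im[180:280,200:320]
    if n=='side': im=im[180:280,170:300]
    if n!='wrist':im=cv2.resize(im,None,fx=6,fy=6,interpolation=cv2.INTER_CUBIC)
    cv2.imwrite(f"pics/{n}4.png",im)
E
```

```text
[513.7217099  157.54682141 210.36583371] [ 3.14148059e+00 -3.73178583e-04  1.56973699e+00] 23.42187587117697
```

View pics/scene4.png

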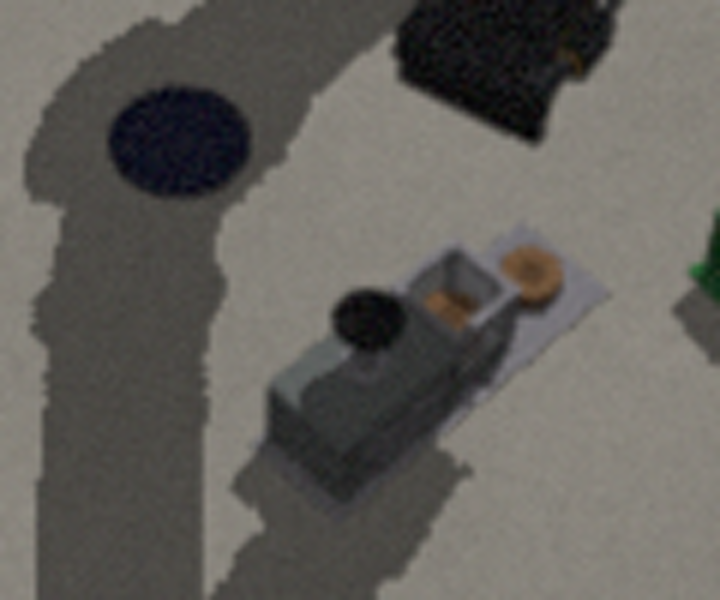

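View pics/side4.png

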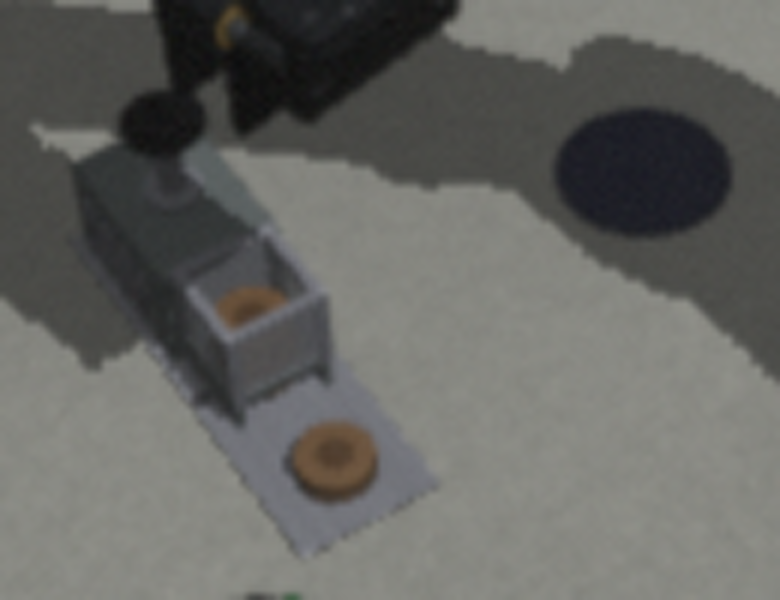

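View pics/wrist4.png

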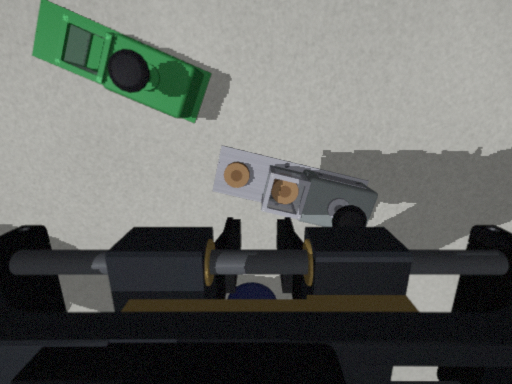

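```bash
python3 - <<'E'
from h import *
off={'side':(170,180),'scene':(200,180)}
px=lambda n,uv:(np.array(uv)+.5)/6-.5+np.array(off[n])
print(onz('side',px('side',(335,455)),15),onz('scene',px('scene',(533,269)),15))
s=manip.get_state();P=s['position'];O=s['orientation']
print(wz((237,174.5),15,P,O))
for uv in [(35,60),(42,2),(196,121),(211,73)]:print(wz(uv,30,P,O))
# pad
for n,uv in(('scene',(180,141)),('side',(643,172))):print(onz(n,px(n,uv),0))
E
```

```text
[481.71359029 150.94523578  15.        ] [482.67183255 148.59202851  15.        ]
[483.96352563 152.62424674  15.        ]
[253.3722253  292.61228617  30.        ]
[274.96250498 350.79765203  30.        ]
[435.9279662  224.08791757  30.        ]
[457.31831408 279.01895362  30.        ]
[503.2542031  -73.12163166   0.        ]
[501.31315879 -71.07959506   0.        ]
```

```bash
python3 - <<'E'
from h import *
s=manip.get_state();P=s['position'];O=s['orientation']
for uv in[(128,71),(350,217)]: print(wz(uv,108,P,O))
E
```

```text
[394.78598462 270.58031659 108.        ]
[610.4018726  127.90962715 108.        ]
```

send_rows(series=[[[0.5,-0.55,0],0],[[0.5,-0.55,0],0],[[0,0,1],0],[[0,0,1],0],[[0,0,1],0],[[0,0,1],0],[[0,0,1],0],[[0,0,1],0],[[0,0,0],0],[[0,0,0],0]])

```text
clock: 11.0
position: [479.9, 189.3, 31.8]
orientation: [3.14, -0.0, 1.572]
force: [0.2, 0.6, 0.6]
opening: 23.2
```

send_rows(series=[[[0,0.07,0.4],0],[[0,0,0.3],0],[[0,0,0.11],0],[[0,0,0],0],[[0,0,0],0]])

```text
clock: 11.62
position: [482.0, 188.4, 6.4]
orientation: [3.141, -0.0, 1.571]
force: [-0.2, 0.7, 0.5]
opening: 23.4
```

```bash
python3 - <<'E'
from h import *
s=manip.get_state();print(s['position'],s['force'])
im=np.vstack([cv2.resize(manip.read_camera('side')[150:280,170:300,::-1],None,fx=4,fy=4)])
cv2.imwrite('pics/side5.png',im)
cv2.imwrite('pics/wrist5.png',manip.read_camera('wrist')[:,:,::-1])
E
```

```text
[481.96017609 188.36965459   6.36685422] [-0.23618395  0.73626138  0.52844974]
```

View pics/side5.png

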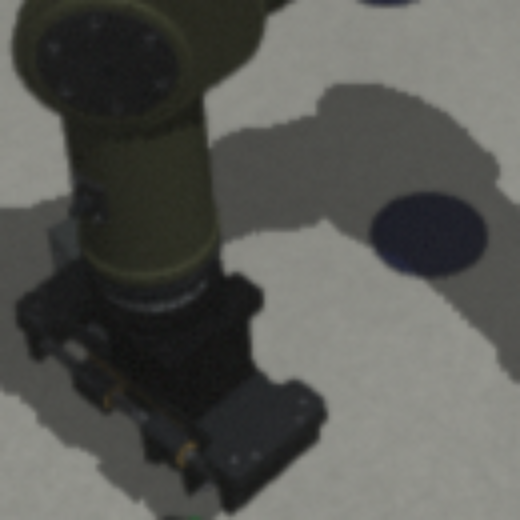

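View pics/wrist5.png

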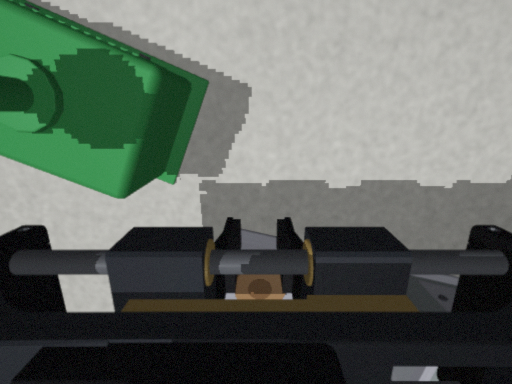

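send_rows(series=[[[-0.25,0,0],0],[[-0.25,-0.02,0],0],[[-0.25,-0.06,0],0],[[-0.3,-0.08,0],0],[[-0.3,-0.08,0],0],[[-0.3,-0.08,0],0],[[-0.3,-0.08,0],0],[[-0.3,-0.08,0],0],[[-0.3,-0.08,0],0],[[-0.3,-0.07,0],0]])

```text
clock: 12.98
position: [462.8, 102.1, 6.2]
orientation: [3.142, 0.0, 1.571]
force: [-0.5, 0.9, -0.3]
opening: 23.4
```

```bash
python3 - <<'E'
from h import *
s=manip.get_state();print(s['position'],s['force'])
cv2.imwrite('pics/side6.png',cv2.resize(manip.read_camera('side')[150:280,170:300,::-1],None,fx=4,fy=4))
cv2.imwrite('pics/wrist6.png',manip.read_camera('wrist')[:,:,::-1])
E
```

```text
[462.79405293 102.07528782   6.23459027] [-0.47740325  0.94229604 -0.30409273]
```

View pics/side6.png

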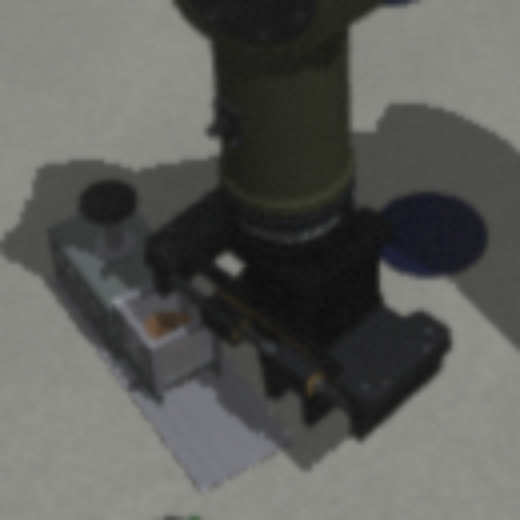

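View pics/wrist6.png

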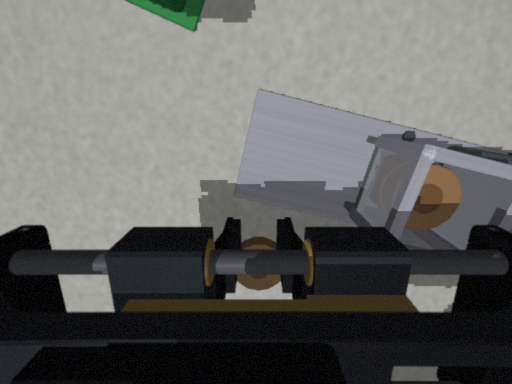

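send_rows(series=[[[-0.25,0.05,0],0],[[-0.33,0.09,0],0],[[-0.33,0.09,0],0],[[-0.33,0.09,0],0],[[-0.33,0.09,0],0],[[-0.33,0.09,0],0],[[-0.33,0.09,0],0],[[-0.33,0.09,0],0],[[-0.33,0.09,0],0],[[-0.33,0.09,0],0]])

```text
clock: 14.32
position: [488.9, 5.4, 6.2]
orientation: [-3.142, 0.0, 1.571]
force: [-0.4, -0.1, 0.6]
opening: 23.5
```

send_rows(series=[[[-0.33,0.09,0],0],[[-0.33,0.09,0],0],[[-0.33,0.09,0],0],[[-0.25,0.09,0],0],[[-0.1,0.05,0],0],[[0,0,0],0],[[0,0,0],0]])

```text
clock: 15.2
position: [500.9, -33.7, 6.2]
orientation: [-3.141, -0.0, 1.571]
force: [0.3, -0.1, -0.6]
opening: 23.6
```

```bash
python3 - <<'E'
from h import *
s=manip.get_state();print(s['position'],s['force'])
cv2.imwrite('pics/side7.png',cv2.resize(manip.read_camera('side')[150:280,200:330,::-1],None,fx=4,fy=4))
cv2.imwrite('pics/wrist7.png',manip.read_camera('wrist')[:,:,::-1])
cv2.imwrite('pics/scene7.png',cv2.resize(manip.read_camera('scene')[150:280,170:300,::-1],None,fx=4,fy=4))
E
```

```text
[500.93240076 -33.723795     6.21487317] [ 0.25538046 -0.07830513 -0.58603281]
```

View pics/side7.png

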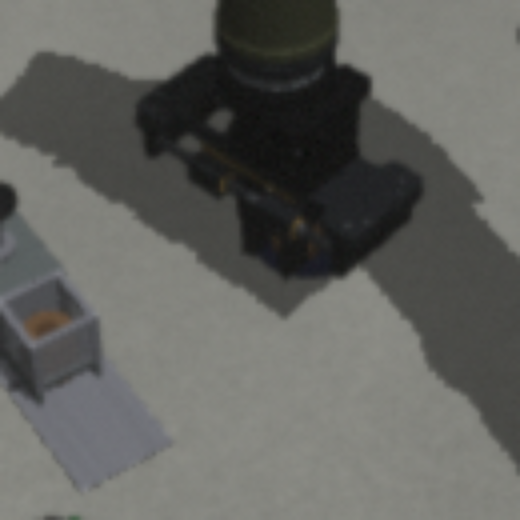

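View pics/wrist7.png

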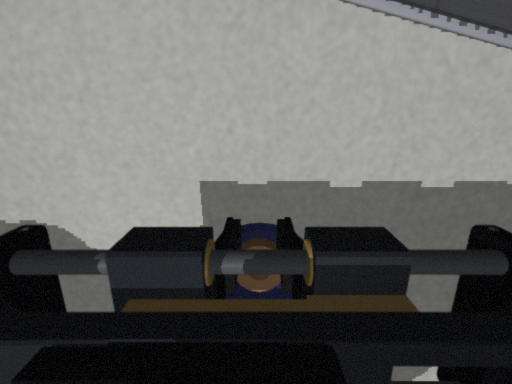

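View pics/scene7.png

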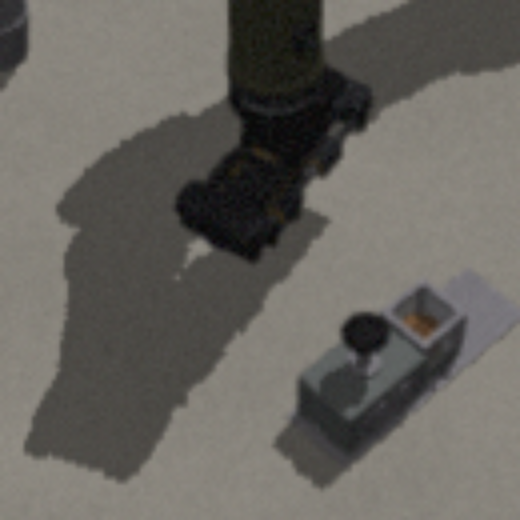

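send_rows(series=[[[-0.15,0.02,0],0],[[-0.15,0.02,0],0],[[-0.1,0,0],0],[[-0.07,0,0],0],[[0,0,0],0],[[0,0,0],0],[[0.3,0,0],0],[[0.7,0,0],0],[[1,0,0],0],[[0,0,0],0]])

```text
clock: 16.6
position: [502.1, 15.3, 6.5]
orientation: [3.141, -0.001, 1.576]
force: [0.4, -0.4, 0.0]
opening: 23.8
```

send_rows(series=[[[0,-0.5,-1],0],[[0,-1,-1],0],[[0,-1,-1],0],[[0.3,-1,-1],0],[[0.5,0,-1],0],[[0.5,0,-1],0],[[0.5,0,-1],0],[[0,0,0],0],[[0,0,0],0]])

```text
clock: 17.73
position: [396.7, 65.3, 215.5]
orientation: [-3.141, 0.001, 1.571]
force: [-0.6, -0.8, -0.7]
opening: 23.3
```

```bash
python3 - <<'E'
from h import *
s=manip.get_state();print(s['position'],s['orientation'],s['force'])
cv2.imwrite('pics/side8.png',cv2.resize(manip.read_camera('side')[160:260,170:300,::-1],None,fx=6,fy=6,interpolation=cv2.INTER_CUBIC))
cv2.imwrite('pics/wrist8.png',manip.read_camera('wrist')[:,:,::-1])
cv2.imwrite('pics/scene8.png',cv2.resize(manip.read_camera('scene')[180:280,200:320,::-1],None,fx=6,fy=6,interpolation=cv2.INTER_CUBIC))
E
```

```text
[396.71868796  65.31290104 215.47469716] [-3.14055387e+00  5.97499858e-04  1.57070457e+00] [-0.6265903  -0.83973613 -0.73626501]
```

View pics/side8.png

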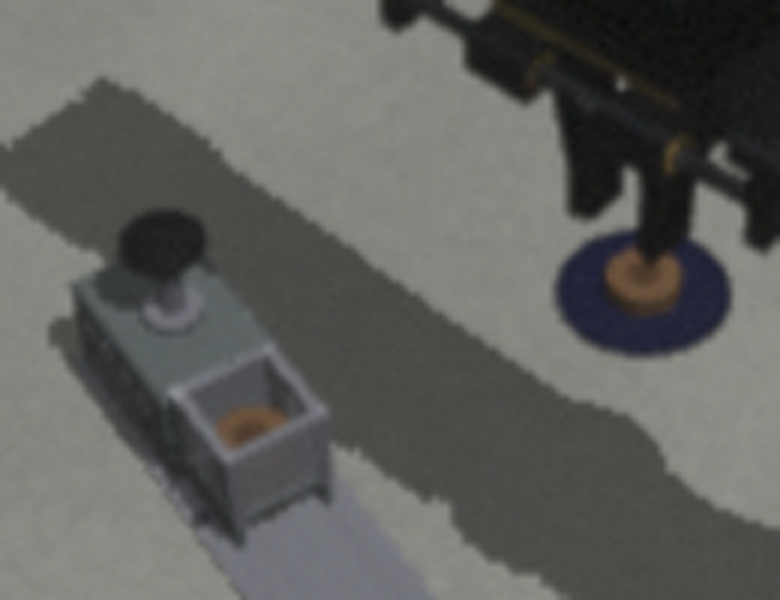

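View pics/wrist8.png

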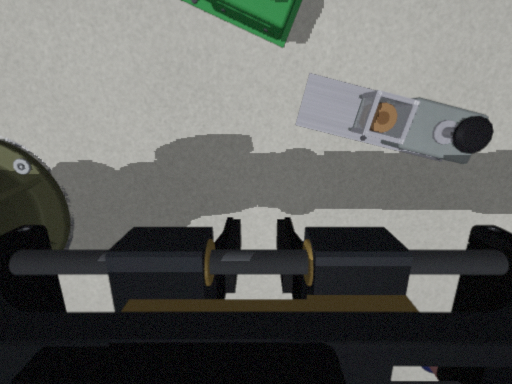

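View pics/scene8.png

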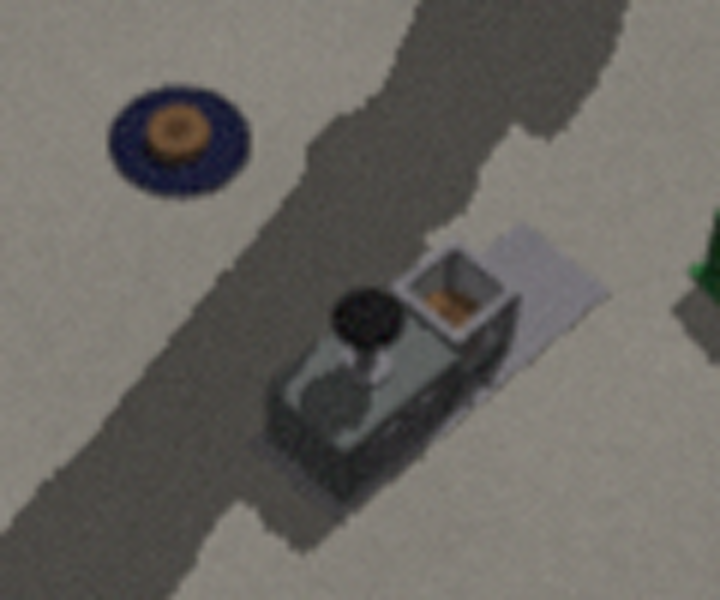

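```bash
python3 - <<'E'
from h import *
px=lambda uv,o:(np.array(uv)+.5)/6-.5+np.array(o)
a=onz('scene',px((178,129),(200,180)),12);b=onz('scene',px((180,141),(200,180)),0)
c=onz('side',px((644,272),(170,160)),12);d=onz('side',px((643,292),(170,160)),0)
print((a-b)[:2],(c-d)[:2])
im=manip.read_camera('scene')
import cv2
o=cv2.imread('pics/scene0.png')[:,:,::-1]
for n,(u,v,w,h) in dict(flasks=(110,140,50,95),cup=(158,145,22,24),tin=(345,245,35,40)).items():print(n,np.abs(im[v:v+h,u:u+w].astype(int)-o[v:v+h,u:u+w]).mean())
print(manip.finish_job())
E
```

```text
[ 1.05201755 -0.4197164 ] [ 0.83012451 -1.33689743]
flasks 10.351368421052632
cup 9.833964646464647
tin 3.309285714285714
the job is handed in; nothing more can be done
None
```

I pressed the dispenser's plunger down to its stop once and let it back up. One puck came out, and I pushed it off the plate onto the empty pad with the fingers slightly open, then backed off, lifted clear and handed the job in at about 18 s. The hand-in returned no verdict.

**Stroke:** the force rose to about 25 N at the hard stop. Afterwards the camera images showed the plunger up and the stack one puck lower in the magazine.

**Puck:** measured from both fixed cameras, it lies flat within about 1–2 mm of the pad's centre. The limit is 24 mm.

**Flasks, cup and tin:** the arm never came close to them. I compared before and after pictures only as a brightness difference. The tin was near noise level (3). The flask and cup areas differed more (about 10), which I put down to the arm's changed shadow but did not check separately.

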